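# Put the stray spool away in the screw-cap canister

### The job

Put the stray wooden thread spool away in the white screw-cap canister: unscrew the cap by its grip bar, fold it back on its hinge and put the spool inside, then fold the cap shut and screw it fully tight again. Leave everything else on the table where it is.

Things in the scene. Friction and masses are not known exactly. Their poses are not given: they have to be found in the camera images.
- canister: white plastic storage canister, 132 mm across, screwed down on a 150 mm square plywood plinth 16 mm thick (fixed). Origin at the centre of the plinth's underside, on the table; z up along the canister's axis; +x points to its hinge, -x to the thumb tab of the cap's ring. Mouth 96 mm clear with its rim at z = 140 mm; floor inside at z = 22 mm, inside 122 mm across
- cap (a joint): turn of the cap in its carrier ring, rad: 0 = screwed tight (stop), growing anticlockwise seen from above, 1.85 = fully unscrewed (stop). Friction 0.15 N m; it stays where it is left. Below about 1.3 rad its lugs hold it down; above 1.4 it can be folded open or shut. At 1.85 the grip bar lies along the canister's x; at value c it lies 1.85 - c rad clockwise of that
- lid_ring (a joint): fold angle of cap and carrier ring about the hinge, rad: 0 = flat on the rim, growing as the side away from the hinge lifts; pi/2 = cap upright; 1.85 = stop. Hinge axis parallel to the canister's y. Cap and ring weigh 0.14 kg, hinge friction 0.06 N m: above about 1.1 rad it stays where it is left, below that it sinks shut by itself. The black ring is 144 mm across, z = 119 to 127 mm when shut
- hinge (a point): point on the hinge axis, 80 mm from the canister's axis towards its +x, at a height of 123 mm; fixed
- mouth (a point): centre of the canister's open mouth, at rim height (140 mm); fixed
- bar_centre (a point): middle of the top edge of the cap's grip bar, on the cap's axis (176 mm above the table when shut). The bar stands upright across the grey cap (129 mm across, its flat top 30 mm below this point): 112 mm long, 14 mm thick, 30 mm tall, with a round hub at its middle, 48 mm across at the foot and about 30 mm higher up. Moves with the cap
- bar_end (a point): end of the top edge of the grip bar, 56 mm from bar_centre; this end points away from the hinge when the cap is fully unscrewed; moves with the cap
- spool: plain wooden thread spool standing on the table: two flanges 50 mm across and 10 mm thick, waist 32 mm across, 72 mm tall, about 80 g. Origin at the centre of its underside, z up along its axis
- spool_mid (a point): middle of the spool, 36 mm above its underside
- bun_foot: bystander: plain turned wooden bun foot, a squat bulb 64 mm across and 56 mm tall with a short stub on top; origin at the centre of its underside
- finial: bystander: plain turned wooden finial, 52 mm round foot and an egg-shaped pointed top, 88 mm tall; origin at the centre of its underside
- birdhouse: bystander: small wooden birdhouse, 90 x 90 mm, about 125 mm tall; origin at the centre of its underside
- jar: bystander: closed glass jar, 80 mm across, 115 mm tall; origin at the centre of its underside
- stick_tin: bystander: aluminium tin of craft sticks, 76 mm across, 160 mm tall with the sticks; origin at the centre of its underside
- offcut: bystander: wooden offcut block 90 x 60 x 32 mm, lying flat; origin at the centre of its underside
- moulding: bystander: strip of wooden moulding 20 x 180 x 18 mm, lying flat, long along its y; origin at the centre of its underside
There are look-alikes about, which are no part of the job. Leave any pink or purple look-alike of the spool alone.

How it is judged:
On the way, in this order (a step that is already met when the one before it is completed fails the run):
1. the cap is unscrewed until it is free (cap turned past 1.4 rad) (value of joint cap above 1.4 rad), for 0.1 s.
2. the cap is folded back, clear of the mouth (folded past 1.1 rad) (value of joint lid_ring above 1.1 rad), for 0.1 s.
3. the spool is inside the canister (horizontal distance between spool_mid and canister below 0.055 m and z of spool_mid in the frame of canister below 0.095 m), for 0.2 s.
4. the cap is folded shut, flat on the rim (within 0.04 rad) (value of joint lid_ring below 0.04 rad), for 0.1 s.
At the end, for the whole second after the job is handed in: The spool lies at rest inside the canister (its middle within 55 mm of the axis and below 95 mm), the cap lies flat on the rim (fold angle under 0.04 rad) and is screwed tight (within 0.15 rad of its stop) (all of step 3 and value of joint lid_ring below 0.04 rad and value of joint cap below 0.15 rad and linear speed of spool below 0.02 m/s); the robot touches nothing.
It fails at once if one of the bystanders is pushed or knocked more than 30 mm from its place (distance of any of bun_foot, finial, birdhouse, jar, stick_tin, offcut, moulding from where it was at the start of the episode above 0.03 m).
It also fails if it takes over 72 s, if anything falls off the work surface, if the arm or the gripper's body presses on something with over 40 N, if the wrist force passes 120 N, or if a joint passes its speed limit or range.

### The arm

A 6-joint arm with a two-finger parallel gripper is mounted at the origin on the work surface. World frame = base frame: x ahead of the robot, y to its left, z up, the work surface at z = 0. Lengths are in m, angles in rad, forces in N, time in s.
With the tool pointing down it reaches from about 0.35 to 0.975 m from the base axis. Payload 4.9 kg.
Tool frame: the origin (TCP) lies midway between the tips of the shut fingers; the grasp point (between the pads) lies 19 mm behind it (ctrl.hold_point_z is the distance from the TCP to the grasp point, in m); z points along the fingers, y is the line along which they close (so a half turn about z gives the same grasp; the last joint's range is limited). The gripper opens to 85 mm and grips with 20 to 120 N. Pads are 22 mm wide; open, the fingers measure 114 mm over their backs; the gripper's body (76 mm by 85 mm) begins 54 mm behind the grasp point. The pads swing forward as they close: fully open they stand 13 mm farther back than shut.
Start: joints at [-1.373, 0.053, 1.613, -0, 1.476, -0.119], TCP at [0.195, -0.594, 0.231] pointing down, gripper open.
Joint ranges: [-3.01, 3.01], [-1.01, 2.22], [0.06, 2.58], [-1.02, 4.17], [0.09, 2.62], [-3.14, 3.14]. Speed limits (rad/s): [2.57, 2.57, 3.14, 3.14, 3.14, 3.14].

### API

Orientations are given as a rotation vector (axis times angle).
In Python, from station import status, viewer, finish_job, ctrl gives the robot as it stands.
- The arm moves only by the shell command python3 -m jog 'ROWS' [FORCE]. ROWS is JSON, a list of rows, each a list of 7 numbers: the turn, a rotation vector about the tool's x, y, z each as a share of 5 degrees, from -1 to 1, then the shift along the tool's x, y, z each as a share of 30 mm, from -1 to 1, then the opening, from -1 (shut) to 1 (fully open). A call has 1 to 5 rows; each row shifts and turns the commanded pose from where the row before left it, along the tool's axes as they then stand; what a row does not reach is not made up. A row lasts 1/8 s, in which the tool goes at most 62.5 mm and 10.7 degrees, less where a joint would pass 70% of its speed; a pose out of reach is approached as far as the arm can. A call with a number of a shift or a turn outside -1 to 1 is refused whole. A call with a gripper value outside its range is refused whole. The fingers move at their own pace and stop on an object; FORCE is the grip in N (left out, the last holds). Time passes only in rows, so rows that do not move let the fingers close. It gives the time, the measured TCP pose, the force, the opening and the grip force at its end, in the units of the state.
- status.get_obs(): the state, without advancing time (a new reading comes with each control period).
- viewer.get_image(name): name is "side" or "top"; returns a dict with "img" (480x640x3 uint8, red, green, blue), "fovy" (degrees; the focal length in pixels is half the picture's height over the tangent of half this angle, whatever the lens; pixels are square), "cx", "cy" (the principal point, pixels), "rvec" (rotation vector, rad) and "tvec" (3), from world to camera coordinates, as OpenCV has them. Camera axes: x right, y down, z forward; pixel columns grow to the right and rows downward; lengths in m; the calibration is good to about 2 mm. A picture is of the moment at which its call begins. There is no depth.
- finish_job(): hands the job in; it is judged then, once.
The state is a dict: "t": time; "q": joint angles; "dq": joint speeds; "effort": joint torques, N m; "tool_pos": TCP position; "tool_rot": TCP orientation; "contact_force": force on the tool from outside, world axes, zero at the start; "wrist_torque": the same for the moment, N m; "opening": finger opening in m; "grip_force": force on a finger pad.
Only numpy, scipy, OpenCV 4.12 (cv2) and the standard library are available. Lean on these libraries where they do the work, as an engineer would, in place of code of your own. Each camera call takes 0.05 s, during which the arm holds its last target. There are 200 camera calls.

## Working session

There is one attempt and no reset: what is moved stays moved. The work goes in short steps, Python scripts to look and compute and a shell command to move; the robot and the scene stay as the last step left them, time stands still between calls to the robot, and variables do not carry over. Pictures are saved under pics/ and viewed, at most 10 in all, crops included, and the job is handed in when it is done.

```bash
ls; mkdir -p pics
cat > h.py <<'E'
import numpy as np, cv2
from scipy.spatial.transform import Rotation as R
from station import status, viewer, finish_job, ctrl
def get(n):
    d=viewer.get_image(n); im=d["img"]; f=im.shape[0]/2/np.tan(np.radians(d["fovy"])/2)
    K=np.array([[f,0,d["cx"]],[0,f,d["cy"]],[0,0,1]]); Rm=R.from_rotvec(np.ravel(d["rvec"])).as_matrix()
    return im,K,Rm,np.ravel(d["tvec"])
def ray(c,u,v):
    im,K,Rm,t=c; o=-Rm.T@t; d=Rm.T@np.linalg.solve(K,[u,v,1]); return o,d/np.linalg.norm(d)
def onz(c,u,v,z):
    o,d=ray(c,u,v); return o+d*(z-o[2])/d[2]
def proj(c,p):
    im,K,Rm,t=c; q=K@(Rm@np.asarray(p)+t); return q[:2]/q[2]
def save(n,im): cv2.imwrite(n,cv2.cvtColor(im,cv2.COLOR_RGB2BGR))
E
python3 - <<'E'
from h import *
for n in("top","side"):
    c=get(n); save(f"pics/{n}0.png",c[0]); print(n,c[1],-c[2].T@c[3],c[2])
print(status.get_obs(), ctrl.hold_point_z)
E
```

```text
pics
top [[461.39274254   0.         318.6192925 ]
 [  0.         461.39274254 236.08602988]
 [  0.           0.           1.        ]] [ 0.47324359 -0.02282548  1.01659475] [[ 0.00746948 -0.99995684  0.00552483]
 [-0.99112325 -0.00813666 -0.13269699]
 [ 0.13273622 -0.00448461 -0.99114125]]
side [[476.97069114   0.         320.09892095]
 [  0.         476.97069114 241.66889737]
 [  0.           0.           1.        ]] [0.52065714 0.60628327 0.74683315] [[-0.9936276  -0.11237708 -0.00869412]
 [-0.07400334  0.70861813 -0.70170068]
 [ 0.08501588 -0.69658577 -0.71241881]]
{'t': 0.1, 'q': array([-1.37299726e+00,  5.33476165e-02,  1.61417686e+00,  1.08259547e-05,
        1.47603990e+00, -1.19009134e-01]), 'dq': array([-0.00074097, -0.00282887, -0.00292366, -0.00054095,  0.00137224,
        0.00056313]), 'effort': array([-3.71713668e-04, -3.94905889e+01, -3.71364391e+01, -1.70572357e-04,
        3.96185103e-03, -2.26719187e-06]), 'tool_pos': array([ 0.19459192, -0.59332138,  0.23013873]), 'tool_rot': array([-3.10031510e+00, -4.95250195e-01,  1.05001636e-04]), 'contact_force': array([-0.11066091, -0.59083173,  0.00152196]), 'wrist_torque': array([ 0.02111825,  0.00063368, -0.00976901]), 'grip_force': 0.0, 'opening': 0.08535593907613563} 0.0187
```

View pics/top0.png

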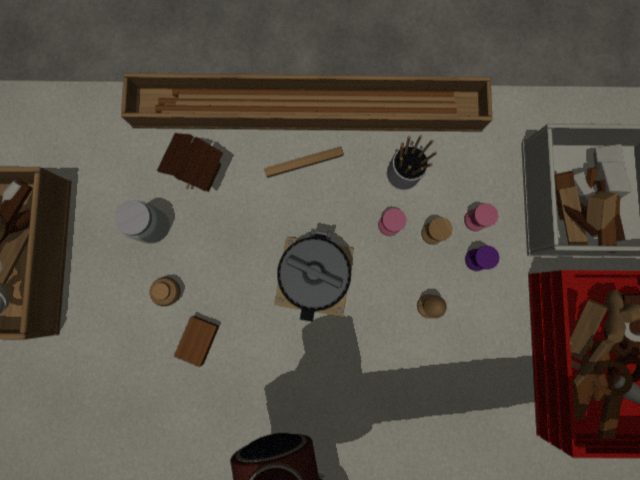

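View pics/side0.png

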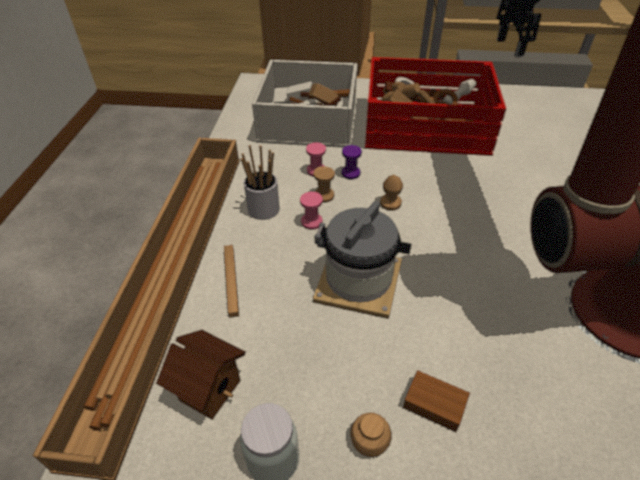

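Run:
```python
from h import *
c=get("top"); s=get("side")
a=cv2.resize(c[0][190:330,260:460],None,fx=4,fy=4,interpolation=cv2.INTER_CUBIC)
save("pics/c1.png",np.clip(a.astype(float)*1.6,0,255).astype(np.uint8))
# spool masks by hue
for n,k,(u,v),z in(("top",c,(437,230),.072),("side",s,(324,182),.036)):
    hsv=cv2.cvtColor(k[0],cv2.COLOR_RGB2HSV); w=22
    x0,y0=u-w,v-w; h=hsv[y0:v+w,x0:u+w]
    m=((h[...,0]>5)&(h[...,0]<22)&(h[...,1]>95)).astype(np.uint8)
    cs,_=cv2.findContours(m,cv2.RETR_EXTERNAL,cv2.CHAIN_APPROX_NONE); q=max(cs,key=cv2.contourArea)
    print(n,cv2.boundingRect(q+np.array([x0,y0])),cv2.contourArea(q))
    M=cv2.moments(q); print(onz(k,x0+M['m10']/M['m00'],y0+M['m01']/M['m00'],.036))
    print(h[w-14:w+16:2,w,:].tolist())
# plinth
hsv=cv2.cvtColor(c[0],cv2.COLOR_RGB2HSV)
print("plinth px",hsv[310,290],hsv[245,290],"table",hsv[330,250],"ring",hsv[303,316],"cap",hsv[290,300],"bar",hsv[262,295])
for p in((315,272),):print(onz(c,*p,.15))
```

```text
top (422, 217, 30, 27) 540.0
[ 0.6193088 -0.2809192  0.036    ]
[[21, 36, 70], [16, 120, 98], [17, 128, 100], [16, 128, 98], [16, 120, 98], [17, 128, 102], [16, 128, 102], [16, 125, 102], [16, 129, 99], [16, 128, 100], [17, 126, 101], [16, 130, 96], [17, 128, 74], [16, 117, 89], [24, 33, 115]]
side (313, 166, 22, 36) 439.5
[ 0.61895266 -0.29088052  0.036     ]
[[14, 136, 156], [15, 130, 153], [15, 138, 148], [15, 125, 155], [16, 142, 144], [16, 138, 135], [16, 121, 74], [9, 130, 55], [15, 153, 55], [15, 159, 56], [15, 141, 58], [13, 121, 59], [12, 139, 55], [16, 148, 88], [15, 131, 132]]
plinth px [ 24  31 123] [17 99 59] table [ 24  30 121] ring [90  3 77] cap [120   7  73] bar [75  7 69]
[ 0.52129322 -0.02046672  0.15      ]
```

View pics/c1.png

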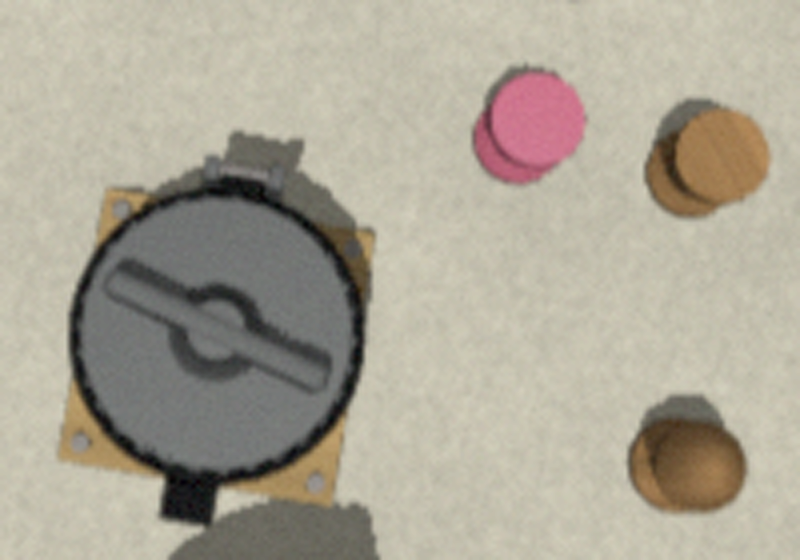

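Run:
```python
from h import *
c=get("top"); s=get("side")
P=lambda x,y,z: onz(c,260+(x+.5)/4-.5,190+(y+.5)/4-.5,z)
cor=np.array([P(*p,.016) for p in((108,187),(376,232),(331,505),(60,460))])
print("plinth",cor.round(4).tolist(),cor.mean(0),[np.linalg.norm(cor[i]-cor[i-1]) for i in range(4)])
e=cor[0]+cor[1]-cor[2]-cor[3]; f=cor[0]+cor[3]-cor[1]-cor[2]
print("yaw",np.arctan2(e[1],e[0]),np.arctan2(-f[0],f[1]))
hsv=cv2.cvtColor(c[0],cv2.COLOR_RGB2HSV)
print("ring ctr",P(217,332,.127),"L",P(71,332,.127),P(363,332,.127),"top",P(217,187,.127),P(217,480,.127))
print("hinge",P(245,178,.123),"tab",P(190,497,.123))
a,b=P(112,270,.176),P(326,378,.176);print("bar",a,b,(a+b)/2,np.linalg.norm(a-b),np.arctan2(*(a-b)[1::-1]))
sp=P(722,155,.072);print("spool",sp,"dia",P(769,155,.072)-P(675,155,.072))
cap=P(217,332,.127)
for z in(.0,.072):print("side proj spool",proj(s,[sp[0],sp[1],z]))
print("side proj",proj(s,[*((a+b)/2)[:2],.176]),proj(s,a),proj(s,b))
```

```text
plinth [[0.606, 0.0426, 0.016], [0.5825, -0.1039, 0.016], [0.4355, -0.0795, 0.016], [0.4582, 0.0659, 0.016]] [ 0.52054415 -0.0187202   0.016     ] [np.float64(0.1496520926551731), np.float64(0.14840539354652563), np.float64(0.14902802080876815), np.float64(0.14709370964474455)]
yaw -0.16044680552114104 -0.15730435739279475
ring ctr [ 0.52135049 -0.01824909  0.127     ] L [0.52080497 0.05196968 0.127     ] [ 0.52189648 -0.08852915  0.127     ] top [ 0.59173763 -0.01762726  0.127     ] [ 0.45100211 -0.01887057  0.127     ]
hinge [ 0.59682066 -0.03125012  0.123     ] tab [ 0.44278631 -0.00602762  0.123     ]
bar [0.546588   0.02968581 0.176     ] [ 0.49826635 -0.06809568  0.176     ] [ 0.52242718 -0.01920494  0.176     ] 0.1090697133262018 1.11181560069466
spool [ 0.61794329 -0.278886    0.072     ] dia [ 0.00040516 -0.04879222  0.        ]
side proj spool [323.93290431 196.15661529]
side proj spool [323.84072924 172.24968707]
side proj [361.70556754 217.43380973] [345.98785164 235.81222157] [376.27293745 200.40047453]
```

```bash
cat >> h.py <<'E'
C=np.array([.5215,-.0188,0]); YAW=-.16
def can(p): return C+R.from_euler('z',YAW).apply(p)
def pose(ydir,tilt=0):  # tool down, tool y at world angle ydir, then tilted by +tilt about tool y
    x=ydir+np.pi/2
    M=np.array([[np.cos(x),np.cos(ydir),0],[np.sin(x),np.sin(ydir),0],[0,0,-1]])
    return R.from_matrix(M)*R.from_euler('y',tilt)
def to(p,rot):
    o=status.get_obs(); r=R.from_rotvec(o["tool_rot"]); d=np.asarray(p)-o["tool_pos"]
    print("t %.2f"%o["t"],"pos",o["tool_pos"].round(4),"open %.4f"%o["opening"],"grip %.1f"%o["grip_force"],"F",o["contact_force"].round(1),"q",o["q"].round(2))
    print("turn/5deg",np.degrees((r.inv()*rot).as_rotvec()/5).round(2),"shift/30 now",(r.inv().apply(d)/.03).round(2),"after turn",(rot.inv().apply(d)/.03).round(2))
E
python3 -m jog '[[0,0,0,1,-0.91,0,1],[0,0,0,1,-0.91,0,1],[0,0,0,1,-0.91,0,1],[0,0,0,1,-0.91,0,1],[0,0,0,1,-0.91,0,1]]' 40
python3 -m jog '[[0,0,0,1,-0.91,0,1],[0,0,0,1,-0.91,0,1],[0,0,0,1,-0.91,0,1],[0,0,0,1,-0.91,0,1],[0,0,0,1,-0.91,0,1]]'
python3 -m jog '[[0,0,0,1,-0.91,0,1],[0,0,0,1,-0.91,0,1],[0,0,0,1,-0.91,0,1],[0,0,0,1,-0.91,0,1],[0,0,0,1,-0.91,0,1]]'
python3 -m jog '[[0,0,-1,0,0,0,1],[0,0,-1,0,0,0,1],[0,0,-1,0,0,0,1],[0,0,-1,0,0,0,1],[0,0,-1,0,0,0,1]]'
python3 -m jog '[[0,0,-1,0,0,0,1],[0,0,-1,0,0,0,1],[0,0,-1,0,0,0,1],[0,0,-1,0,0,0,1],[0,0,0,0,0,0,1]]'
python3 - <<'E'
from h import *
b=1.125
to([.5215+.038*np.cos(b),-.0188+.038*np.sin(b),.152],pose(b-np.pi/2))
E
```

```text
t: 0.92
tool_pos: [0.2952, -0.4163, 0.2313]
tool_rot: [3.102, 0.495, 0.0]
contact_force: [1.0, 0.1, 0.5]
opening: 0.0856
grip_force: 0.0
t: 1.55
tool_pos: [0.3952, -0.2398, 0.2314]
tool_rot: [3.102, 0.495, 0.001]
contact_force: [0.3, -0.4, 0.2]
opening: 0.0853
grip_force: 0.0
t: 2.17
tool_pos: [0.4953, -0.0633, 0.2314]
tool_rot: [3.102, 0.496, 0.001]
contact_force: [-0.3, -0.2, -0.3]
opening: 0.0856
grip_force: 0.0
t: 2.8
tool_pos: [0.4947, -0.0645, 0.2313]
tool_rot: [2.92, 1.16, -0.0]
contact_force: [0.2, -0.3, 1.2]
opening: 0.0854
grip_force: 0.0
t: 3.42
tool_pos: [0.4947, -0.0646, 0.2313]
tool_rot: [-2.677, -1.644, -0.0]
contact_force: [0.8, -0.1, 0.1]
opening: 0.0855
grip_force: 0.0
t 3.42 pos [ 0.4947 -0.0646  0.2313] open 0.0855 grip 0.0 F [ 0.8 -0.1  0.1] q [-0.28 -0.26  1.9   0.    1.5   0.19]
turn/5deg [-0.   -0.   -0.27] shift/30 now [3.03 0.08 2.64] after turn [3.03 0.15 2.64]
```

Accurate tracking. Shift over the bar, descend, close.

```bash
python3 -m jog '[[0,0,-0.27,1,0.04,0,1],[0,0,0,1,0.05,0,1],[0,0,0,1.0,0.05,0,1],[0,0,0,0.03,0,1,1],[0,0,0,0,0,1,1]]'
python3 -m jog '[[0,0,0,0,0,0.64,1],[0,0,0,0,0,0,1],[0,0,0,0,0,0,-1],[0,0,0,0,0,0,-1],[0,0,0,0,0,0,-1]]'
python3 -m jog '[[0,0,0,0,0,0,-1],[0,0,0,0,0,0,-1],[0,0,0,0,0,0,-1]]'
python3 - <<'E'
from h import *
b=1.125
to([.5215+.038*np.cos(b),-.0188+.038*np.sin(b),.152],pose(b-np.pi/2))
for n in("side",):
    c=get(n); save("pics/s2.png",cv2.resize(c[0][130:330,220:480],None,fx=3,fy=3))
E
```

```text
t: 4.05
tool_pos: [0.5388, 0.0158, 0.1711]
tool_rot: [2.657, 1.675, 0.002]
contact_force: [-0.7, 0.6, -0.1]
opening: 0.0852
grip_force: 0.0
t: 4.68
tool_pos: [0.5389, 0.0152, 0.1532]
tool_rot: [2.656, 1.676, 0.002]
contact_force: [0.1, -0.2, 0.2]
opening: 0.0325
grip_force: 0.0
t: 5.05
tool_pos: [0.5366, 0.0164, 0.1529]
tool_rot: [-2.653, -1.675, 0.004]
contact_force: [-9.6, 4.1, 8.1]
opening: 0.0134
grip_force: 43.5
t 5.05 pos [0.5366 0.0164 0.1529] open 0.0134 grip 43.5 F [-9.6  4.1  8.1] q [-0.11 -0.09  1.89  0.    1.35  0.34]
turn/5deg [-0.06  0.    0.02] shift/30 now [-0.01  0.05  0.03] after turn [-0.01  0.05  0.03]
```

View pics/s2.png

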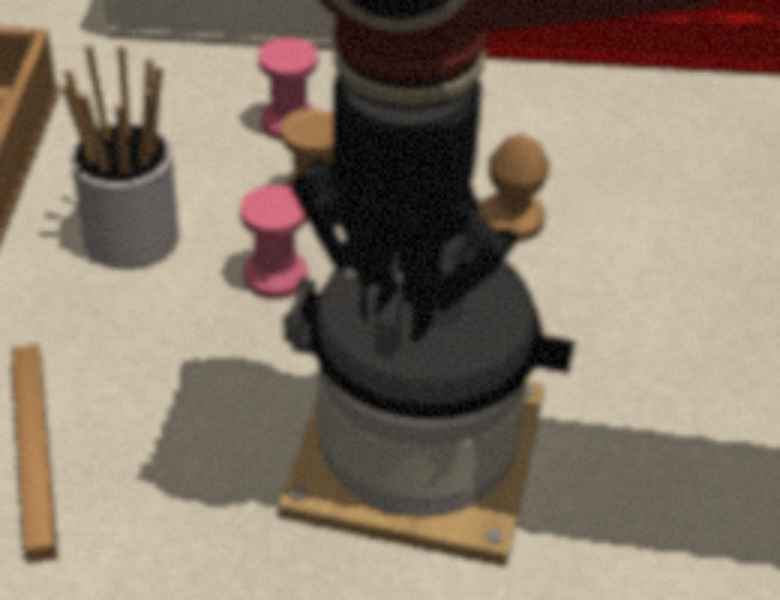

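The fingers straddle the near-side half of the bar (crop ~ (390,310)) and the opening is 13.4 mm, which matches the 14 mm bar. Next I unscrew.

```bash
python3 -m jog '[[0,0,-1,-0.005,-0.11,0,-1],[0,0,-1,-0.005,-0.11,0,-1],[0,0,-1,-0.005,-0.11,0,-1],[0,0,-1,-0.005,-0.11,0,-1],[0,0,-1,-0.005,-0.11,0,-1]]'
python3 -m jog '[[0,0,-1,-0.005,-0.11,0,-1],[0,0,-1,-0.005,-0.11,0,-1],[0,0,-1,-0.005,-0.11,0,-1],[0,0,-1,-0.005,-0.11,0,-1],[0,0,-1,-0.005,-0.11,0,-1]]'
python3 -m jog '[[0,0,-1,-0.005,-0.11,0,-1],[0,0,-1,-0.005,-0.11,0,-1],[0,0,-1,-0.005,-0.11,0,-1],[0,0,-1,-0.005,-0.11,0,-1],[0,0,-1,-0.005,-0.11,0,-1]]'
python3 -m jog '[[0,0,-1,-0.005,-0.11,0,-1],[0,0,-1,-0.005,-0.11,0,-1],[0,0,-1,-0.005,-0.11,0,-1],[0,0,-1,-0.005,-0.11,0,-1],[0,0,-1,-0.005,-0.11,0,-1]]'
python3 - <<'E'
from h import *
b=1.125+1.85
to([.5215+.038*np.cos(b),-.0188+.038*np.sin(b),.152],pose(b-np.pi/2))
E
```

```text
t: 5.72
tool_pos: [0.5206, 0.0201, 0.1529]
tool_rot: [-2.226, -2.21, 0.002]
contact_force: [-9.5, 4.3, 6.2]
opening: 0.0132
grip_force: 43.7
t: 6.35
tool_pos: [0.5042, 0.0167, 0.1529]
tool_rot: [-1.694, -2.639, 0.001]
contact_force: [-9.8, 4.3, 8.7]
opening: 0.0131
grip_force: 43.9
t: 6.98
tool_pos: [0.4907, 0.0067, 0.1529]
tool_rot: [-1.082, -2.942, 0.0]
contact_force: [-13.2, 3.4, 10.6]
opening: 0.0134
grip_force: 44.0
t: 7.6
tool_pos: [0.4827, -0.0083, 0.1529]
tool_rot: [-0.419, -3.105, -0.001]
contact_force: [-14.5, 2.1, 10.5]
opening: 0.0128
grip_force: 44.0
t 7.60 pos [ 0.4827 -0.0083  0.1529] open 0.0128 grip 44.0 F [-14.5   2.1  10.5] q [-0.17 -0.23  2.01  0.    1.37 -1.47]
turn/5deg [-0.   -0.09 -1.16] shift/30 now [-0.08 -0.12  0.03] after turn [-0.07 -0.13  0.03]
```

```bash
python3 -m jog '[[0,0,-1,-0.04,-0.11,0,-1],[0,0,0,0,0,0,-1],[0,1,0,-0.1,0,-0.34,-1],[0,1,0,-0.1,0,-0.34,-1],[0,1,0,-0.1,0,-0.34,-1]]'
cat > fold.py <<'E'
from h import *
import sys
th=np.radians(5*float(sys.argv[1]))
r=R.from_euler('y',th).apply([-.118,0,.030]); 
to(can(np.array([.080,0,.123])+r),pose(YAW+np.pi/2,th))
E
python3 fold.py 3
python3 -m jog '[[0,1,0,-0.1,0,-0.34,-1],[0,1,0,-0.1,0,-0.34,-1],[0,1,0,-0.1,0,-0.34,-1],[0,1,0,-0.1,0,-0.34,-1]]'
python3 fold.py 7
```

```text
t: 8.22
tool_pos: [0.4934, -0.0136, 0.1826]
tool_rot: [-0.262, -2.854, -0.036]
contact_force: [-12.2, 3.4, 6.7]
opening: 0.0132
grip_force: 42.9
t 8.22 pos [ 0.4934 -0.0136  0.1826] open 0.0132 grip 42.9 F [-12.2   3.4   6.7] q [-0.18 -0.04  1.8   0.    1.65 -1.57]
turn/5deg [ 0.07 -0.17 -0.25] shift/30 now [-0.08 -0.02 -0.02] after turn [-0.08 -0.02 -0.02]
t: 8.72
tool_pos: [0.5212, -0.0182, 0.2165]
tool_rot: [-0.229, -2.51, -0.075]
contact_force: [-7.9, 4.3, 5.0]
opening: 0.0132
grip_force: 42.6
t 8.72 pos [ 0.5212 -0.0182  0.2165] open 0.0132 grip 42.6 F [-7.9  4.3  5. ] q [-0.18  0.23  1.53  0.    2.   -1.57]
turn/5deg [ 0.16 -0.13 -0.21] shift/30 now [-0.05 -0.02  0.01] after turn [-0.05 -0.02  0.02]
```

```bash
python3 -m jog '[[0,1,0,-0.1,0,-0.34,-1],[0,1,0,-0.1,0,-0.34,-1],[0,1,0,-0.1,0,-0.34,-1],[0,1,0,-0.1,0,-0.34,-1],[0,1,0,-0.1,0,-0.34,-1]]'
python3 fold.py 12
```

```text
t: 9.35
tool_pos: [0.5687, -0.0263, 0.2411]
tool_rot: [-0.188, -2.081, -0.113]
contact_force: [-3.0, 6.7, 2.2]
opening: 0.0133
grip_force: 42.8
t 9.35 pos [ 0.5687 -0.0263  0.2411] open 0.0133 grip 42.8 F [-3.   6.7  2.2] q [-0.18  0.57  1.21  0.01  2.42 -1.57]
turn/5deg [ 0.23 -0.08 -0.1 ] shift/30 now [-0.01 -0.    0.04] after turn [-0.01 -0.    0.04]
```

```bash
python3 -m jog '[[0,1,0,-0.1,0,-0.34,-1],[0,1,0,-0.1,0,-0.34,-1],[0,0,0,0,0,0,-1],[0,0,0,0,0,0,1],[0,0,0,0,0,0,1]]'
python3 fold.py 14
python3 -m jog '[[0,0,0,0,0,0,1],[0,0,0,0,0,-1,1],[0,0,0,0,0,-1,1],[0,0,0,1,0,-0.3,1],[0,0,0,1,0,-0.3,1]]'
python3 -m jog '[[0,0,0,1,0,-0.3,1],[0,0,0,1,0,-0.3,1],[0,-1,0,0,0,0,-1],[0,-1,0,0,0,0,-1],[0,-1,0,0,0,0,-1]]'
python3 -c "
from h import *
to(can([-.04,0,.36]),pose(YAW+np.pi/2,0))
c=get('side'); save('pics/s3.png',c[0])"
```

```text
t: 9.98
tool_pos: [0.5894, -0.0317, 0.2438]
tool_rot: [-0.176, -1.914, -0.123]
contact_force: [0.3, 0.0, 0.2]
opening: 0.0487
grip_force: 0.0
t 9.97 pos [ 0.5894 -0.0317  0.2438] open 0.0487 grip 0.0 F [0.3 0.  0.2] q [-0.18  0.7   1.09  0.    2.57 -1.57]
turn/5deg [ 0.25  0.   -0.09] shift/30 now [0.03 0.06 0.04] after turn [0.02 0.06 0.04]
t: 10.6
tool_pos: [0.6092, -0.0381, 0.2923]
tool_rot: [-0.183, -1.969, -0.122]
contact_force: [0.4, -0.3, 0.7]
opening: 0.0854
grip_force: 0.0
t: 11.22
tool_pos: [0.5854, -0.0351, 0.3301]
tool_rot: [-0.212, -2.269, -0.099]
contact_force: [0.1, 0.4, -0.3]
opening: 0.0322
grip_force: 0.0
t 11.22 pos [ 0.5854 -0.0351  0.3301] open 0.0322 grip 0.0 F [ 0.1  0.4 -0.3] q [-0.19  0.45  1.14  0.    2.41 -1.57]
turn/5deg [ 0.14 -9.9  -0.28] shift/30 now [3.05 0.1  2.04] after turn [ 3.52  0.2  -1.  ]
```

View pics/s3.png

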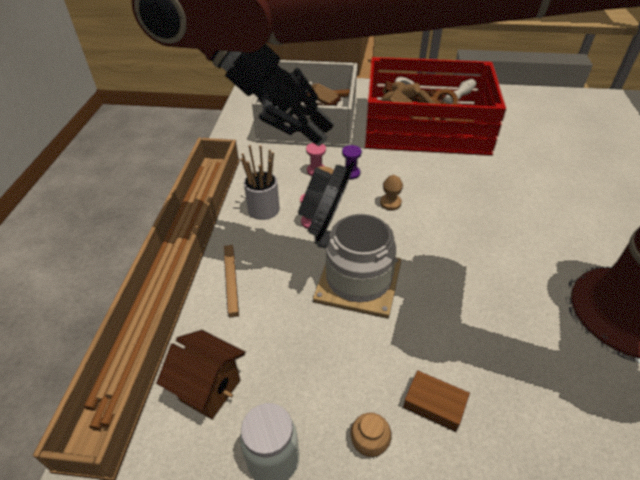

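```bash
python3 -m jog '[[0,-1,0,0,0,0,-1],[0,-1,0,0,0,0,-1],[0,-1,0,0,0,0,-1],[0,-1,0,0,0,0,-1],[0,-1,0,0,0,0,-1]]'
python3 -m jog '[[0,-1,0,0,0,0,-1],[0,-1,0,0,0,0,-1],[0,-1,0,0,0,0,-1],[0,-1,0,0,0,0,-1],[0,-1,0,0,0,0,-1]]'
python3 -m jog '[[0,0,-0.2,1,0.05,0,-1],[0,0,0,1,0.05,0,-1],[0,0,0,1,0.05,0,-1],[0,0,0,0.5,0.05,0.5,-1],[0,0,0,0,0,1,-1]]'
python3 -c "
from h import *
to(can([-.03,0,.215]),pose(YAW+np.pi/2,0))"
```

```text
t: 11.9
tool_pos: [0.5853, -0.035, 0.3299]
tool_rot: [-0.252, -2.702, -0.057]
contact_force: [0.4, -0.1, 0.2]
opening: 0.0001
grip_force: 0.0
t: 12.52
tool_pos: [0.5852, -0.0349, 0.3299]
tool_rot: [0.292, 3.121, 0.001]
contact_force: [0.2, 0.3, 1.1]
opening: -0.0
grip_force: 0.0
t: 13.15
tool_pos: [0.4831, -0.0107, 0.2858]
tool_rot: [0.264, 3.122, 0.001]
contact_force: [1.2, 0.6, 0.2]
opening: 0.0004
grip_force: 0.0
t 13.15 pos [ 0.4831 -0.0107  0.2858] open 0.0004 grip 0.0 F [1.2 0.6 0.2] q [-0.18 -0.33  1.87  0.    1.59 -1.58]
turn/5deg [ 0.01  0.09 -0.1 ] shift/30 now [-0.29 -0.06  2.36] after turn [-0.31 -0.06  2.36]
```

```bash
python3 -m jog '[[0,0,0,-0.1,0,1,-1],[0,0,0,-0.2,0,1,-1],[0,0,0,0,0,0.36,-1],[0,0,0,-0.5,0,0,-1],[0,0,0,-0.5,0,0,-1]]'
python3 -m jog '[[0,0,0,-0.5,0,0,-1],[0,0,0,-0.5,0,0,-1],[0,0,0,-0.5,0,0,-1],[0,0,0,-0.4,0,0,-1],[0,0,0,0,0,0,-1]]'
python3 -c "
from h import *
to(can([.075,0,.215]),pose(YAW+np.pi/2,0))"
```

```text
t: 13.78
tool_pos: [0.5225, -0.0174, 0.2146]
tool_rot: [0.264, 3.125, 0.001]
contact_force: [-0.2, 0.3, 1.0]
opening: -0.0002
grip_force: 0.0
t: 14.4
tool_pos: [0.579, -0.027, 0.2139]
tool_rot: [0.264, 3.126, 0.001]
contact_force: [-0.1, -0.2, 0.9]
opening: -0.0002
grip_force: 0.0
t 14.40 pos [ 0.579  -0.027   0.2139] open -0.0002 grip 0.0 F [-0.1 -0.2  0.9] q [-0.18 -0.05  1.74  0.    1.44 -1.58]
turn/5deg [ 0.01  0.05 -0.1 ] shift/30 now [-0.57 -0.03 -0.03] after turn [-0.57 -0.04 -0.04]
```

```bash
python3 -m jog '[[0,0,0,-0.4,0,0,-1],[0,0,0,-0.4,0,0,-1],[0,0,0,0,0,0,-1]]'
python3 -c "
from h import *
to(can([.075,0,.215]),pose(YAW+np.pi/2,0))
c=get('side'); save('pics/s4.png',c[0][50:350,150:550])"
```

```text
t: 14.78
tool_pos: [0.6027, -0.031, 0.2141]
tool_rot: [0.264, 3.125, 0.001]
contact_force: [-0.2, 0.4, 1.4]
opening: 0.0002
grip_force: 0.0
t 14.78 pos [ 0.6027 -0.031   0.2141] open 0.0002 grip 0.0 F [-0.2  0.4  1.4] q [-0.18  0.01  1.69  0.    1.44 -1.58]
turn/5deg [ 0.01  0.06 -0.1 ] shift/30 now [ 0.24 -0.03 -0.03] after turn [ 0.24 -0.03 -0.03]
```

View pics/s4.png

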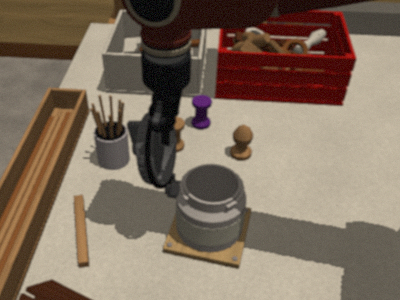

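```bash
python3 -m jog '[[0,0,0,-0.3,0,0,-1],[0,0,0,-0.3,0,0,-1],[0,0,0,0,0,0,-1],[0,0,0,1,0,0,-1],[0,0,0,1,0,0,-1]]'
python3 -m jog '[[0,0,0,0.5,0,-1,-1],[0,0,0,0,0,-1,1],[0,0,1,0,0,-1,1],[0,0,1,0,0,-0.5,1],[0,0,1,0,0,0,1]]'
python3 -m jog '[[0,0,1,0,0,0,1],[0,0,1,0,0,0,1],[0,0,1,0,0,0,1],[0,0,1,0,0,0,1],[0,0,1,0,0,0,1]]'
python3 -m jog '[[0,0,1,0,0,0,1],[0,0,1,0,0,0,1],[0,0,1,0,0,0,1],[0,0,1,0,0,0,1],[0,0,1,0,0,0,1]]'
python3 -c "
from h import *
to([.618,-.279,.18],pose(.3))
c=get('side'); save('pics/s5.png',c[0][50:350,150:550])"
```

```text
t: 15.45
tool_pos: [0.5606, -0.0238, 0.2142]
tool_rot: [0.264, 3.125, 0.001]
contact_force: [-0.7, -0.2, 0.0]
opening: -0.0002
grip_force: 0.0
t: 16.08
tool_pos: [0.5466, -0.0215, 0.3218]
tool_rot: [0.673, 3.058, 0.002]
contact_force: [0.3, -0.3, -0.6]
opening: 0.0721
grip_force: 0.0
t: 16.7
tool_pos: [0.5458, -0.0214, 0.3195]
tool_rot: [1.321, 2.844, 0.004]
contact_force: [-0.4, -0.0, 0.2]
opening: 0.0853
grip_force: 0.0
t: 17.32
tool_pos: [0.5458, -0.0214, 0.3194]
tool_rot: [1.906, 2.491, 0.006]
contact_force: [1.2, -0.2, 1.0]
opening: 0.0855
grip_force: 0.0
t 17.32 pos [ 0.5458 -0.0214  0.3194] open 0.0855 grip 0.0 F [ 1.2 -0.2  1. ] q [-0.18 -0.18  1.69  0.    1.62 -0.44]
turn/5deg [ 0.07  0.02 -0.4 ] shift/30 now [-8.91  0.05  4.66] after turn [-8.91 -0.24  4.65]
```

View pics/s5.png

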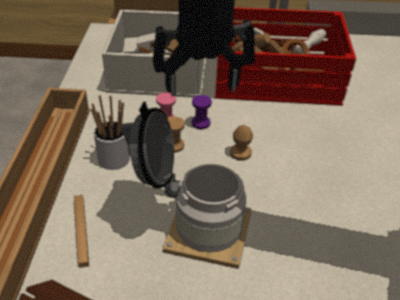

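The cap (crop ~(152,145)) stands past vertical and the mouth (212,190) is clear. Next is the spool.

```bash
python3 -m jog '[[0,0,0,-1,0,0,1],[0,0,0,-1,0,0,1],[0,0,0,-1,0,0,1],[0,0,0,-1,0,0,1],[0,0,0,-1,0,0,1]]'
python3 -m jog '[[0,0,0,-1,0,0.6,1],[0,0,0,-1,0,0.9,1],[0,0,0,-1,0,1,1],[0,0,0,-0.91,0.05,1,1],[0,0,0,0,0,1,1]]'
python3 -c "
from h import *
to([.618,-.279,.04],R.from_rotvec(status.get_obs()['tool_rot']))
c=get('top'); save('pics/t6.png',cv2.resize(c[0][170:330,330:530],None,fx=3,fy=3))"
```

```text
t: 18.0
tool_pos: [0.5856, -0.1671, 0.3194]
tool_rot: [1.901, 2.495, 0.006]
contact_force: [0.4, 0.1, 0.9]
opening: 0.0852
grip_force: 0.0
t: 18.62
tool_pos: [0.6187, -0.2808, 0.1832]
tool_rot: [1.903, 2.493, 0.005]
contact_force: [0.1, -0.2, -0.6]
opening: 0.0855
grip_force: 0.0
t 18.62 pos [ 0.6187 -0.2808  0.1832] open 0.0855 grip 0.0 F [ 0.1 -0.2 -0.6] q [-0.54  0.21  1.53  0.    1.4  -0.8 ]
turn/5deg [0. 0. 0.] shift/30 now [ 0.07 -0.03  4.77] after turn [ 0.07 -0.03  4.77]
```

View pics/t6.png

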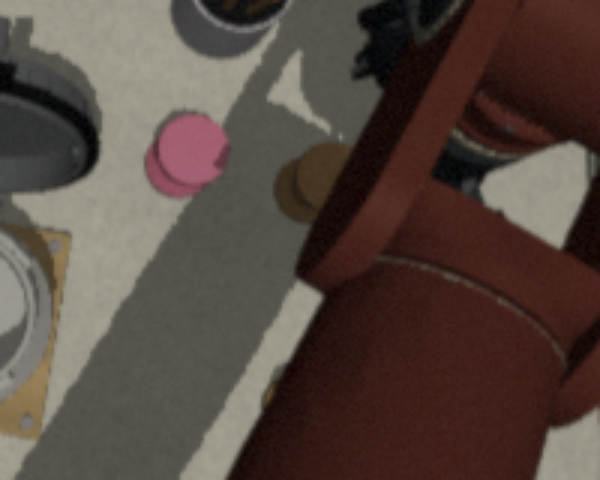

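```bash
python3 -m jog '[[0,0,0,0.07,-0.03,1,1],[0,0,0,0,0,1,1],[0,0,0,0,0,1,1],[0,0,0,0,0,1,1],[0,0,0,0,0,0.75,1]]'
python3 -m jog '[[0,0,0,0,0,0,-1],[0,0,0,0,0,0,-1],[0,0,0,0,0,0,-1],[0,0,0,0,0,0,-1],[0,0,0,0,0,0,-1]]' 40
python3 -m jog '[[0,0,0,0,0,-0.5,-1],[0,0,0,0,0,-1,-1],[0,0,0,0,0,-1,-1],[0,0,0,0,0,-1,-1],[0,0,0,0,0,-1,-1]]'
python3 -c "
from h import *
to(can([-.008,0,.24]),R.from_rotvec(status.get_obs()['tool_rot']))"
```

```text
t: 19.3
tool_pos: [0.6176, -0.2767, 0.0409]
tool_rot: [1.902, 2.496, 0.005]
contact_force: [-0.1, 0.2, -1.3]
opening: 0.0857
grip_force: 0.0
t: 19.92
tool_pos: [0.6185, -0.2775, 0.0436]
tool_rot: [1.901, 2.492, 0.006]
contact_force: [-0.4, -0.8, 6.2]
opening: 0.0478
grip_force: 41.7
t: 20.55
tool_pos: [0.6163, -0.2766, 0.1777]
tool_rot: [1.903, 2.496, 0.005]
contact_force: [0.3, 0.7, -0.4]
opening: 0.0479
grip_force: 41.5
t 20.55 pos [ 0.6163 -0.2766  0.1777] open 0.0479 grip 41.5 F [ 0.3  0.7 -0.4] q [-0.53  0.2   1.54  0.    1.4  -0.8 ]
turn/5deg [0. 0. 0.] shift/30 now [ 9.23 -1.01 -2.08] after turn [ 9.23 -1.01 -2.08]
```

```bash
python3 -m jog '[[0,0,0,1,-1,-1,-1],[0,0,0,1,-0.5,-1,-1],[0,0,0,1,0,-0.3,-1],[0,0,0,1,0,0,-1],[0,0,0,1,0,0,-1]]'
python3 -m jog '[[0,0,0,1,0,0,-1],[0,0,0,1,0,0,-1],[0,0,0,1,0,0,-1],[0,0,0,0.9,0.2,0,-1],[0,0,0,0.3,0.3,0,-1]]'
python3 -c "
from h import *
to(can([-.006,0,.09]),R.from_rotvec(status.get_obs()['tool_rot']))
c=get('side'); save('pics/s7.png',cv2.resize(c[0][100:340,240:480],None,fx=2,fy=2))"
```

```text
t: 21.18
tool_pos: [0.5326, -0.1431, 0.2458]
tool_rot: [1.903, 2.495, 0.005]
contact_force: [0.8, -0.4, -1.1]
opening: 0.0479
grip_force: 41.6
t: 21.8
tool_pos: [0.514, -0.0175, 0.2455]
tool_rot: [1.901, 2.496, 0.005]
contact_force: [0.1, -0.9, -1.1]
opening: 0.0482
grip_force: 41.6
t 21.80 pos [ 0.514  -0.0175  0.2455] open 0.0482 grip 41.6 F [ 0.1 -0.9 -1.1] q [-0.18 -0.23  1.85  0.    1.51 -0.45]
turn/5deg [0. 0. 0.] shift/30 now [-0.02  0.02  5.18] after turn [-0.02  0.02  5.18]
```

View pics/s7.png

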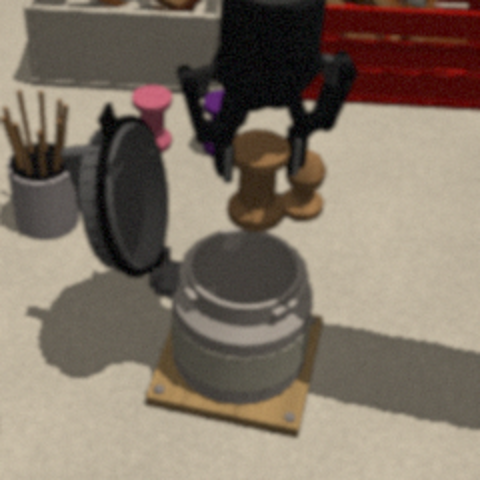

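```bash
python3 -m jog '[[0,0,0,-0.02,0.2,1,-1],[0,0,0,0,0,1,-1],[0,0,0,0,0,1,-1],[0,0,0,0,0,0.8,-1],[0,0,0,0,0,0.5,-1]]'
python3 -m jog '[[0,0,0,0,0,0,-1],[0,0,0,0,0,0,0.38],[0,0,0,0,0,0,0.38],[0,0,0,0,0,0,0.38],[0,0,0,0,0,0,0.38]]'
python3 -c "
from h import *
to(can([0,0,.28]),R.from_rotvec(status.get_obs()['tool_rot']))"
```

```text
t: 22.48
tool_pos: [0.5206, -0.0182, 0.1147]
tool_rot: [1.905, 2.495, 0.003]
contact_force: [0.4, 0.3, -0.4]
opening: 0.0481
grip_force: 41.6
t: 23.1
tool_pos: [0.5213, -0.0176, 0.1168]
tool_rot: [1.902, 2.494, 0.006]
contact_force: [-0.8, 0.2, 0.0]
opening: 0.0589
grip_force: 0.0
t 23.10 pos [ 0.5213 -0.0176  0.1168] open 0.0589 grip 0.0 F [-0.8  0.2  0. ] q [-0.18 -0.1   1.96  0.    1.28 -0.45]
turn/5deg [0. 0. 0.] shift/30 now [-0.05  0.03 -5.44] after turn [-0.05  0.03 -5.44]
```

```bash
python3 -m jog '[[0,0,0,0,0,-1,0.38],[0,0,0,0,0,-1,0.38],[0,0,0,0,0,-1,0.38],[0,0,-1,0,0,-1,-1],[0,0,-1,0,0,-1,-1]]'
python3 -m jog '[[0,0,-1,0,0,-1,-1],[0,0,-1,0,0,-1,-1],[0,0,-1,0,0,-0.6,-1],[0,0,-1,0,0,0,-1],[0,0,-1,0,0,0,-1]]'
python3 -m jog '[[0,0,-1,0,0,0,-1],[0,0,-1,0,0,0,-1],[0,0,-1,0,0,0,-1],[0,0,-1,0,0,0,-1],[0,0,-1,0,0,0,-1]]'
python3 -c "
from h import *
to(can([.2,0,.235]),pose(YAW+np.pi/2))
c=get('side'); t=get('top');a=c[0][80:340,240:480];b=t[0][190:330,220:420]
save('pics/s8.png',np.hstack([cv2.resize(a,(369,400)),cv2.resize(b,(400,280),interpolation=cv2.INTER_CUBIC).repeat(1,0) if 0 else cv2.copyMakeBorder(cv2.resize(b,(400,280)),0,120,0,0,cv2.BORDER_CONSTANT)]))"
```

```text
t: 23.72
tool_pos: [0.5201, -0.0176, 0.2674]
tool_rot: [1.674, 2.653, 0.005]
contact_force: [0.4, -0.7, 0.0]
opening: 0.0233
grip_force: 0.0
t: 24.35
tool_pos: [0.5199, -0.0176, 0.3448]
tool_rot: [1.06, 2.952, 0.003]
contact_force: [-0.0, 0.2, -0.6]
opening: 0.0
grip_force: 0.0
t: 24.98
tool_pos: [0.5198, -0.0176, 0.3443]
tool_rot: [0.396, 3.111, 0.001]
contact_force: [0.2, 0.4, -0.3]
opening: 0.0001
grip_force: 0.0
t 24.98 pos [ 0.5198 -0.0176  0.3443] open 0.0001 grip 0.0 F [ 0.2  0.4 -0.3] q [-0.18 -0.24  1.71  0.    1.68 -1.5 ]
turn/5deg [ 0.01  0.06 -1.06] shift/30 now [-6.68  0.59  3.68] after turn [-6.73 -0.03  3.64]
```

View pics/s8.png

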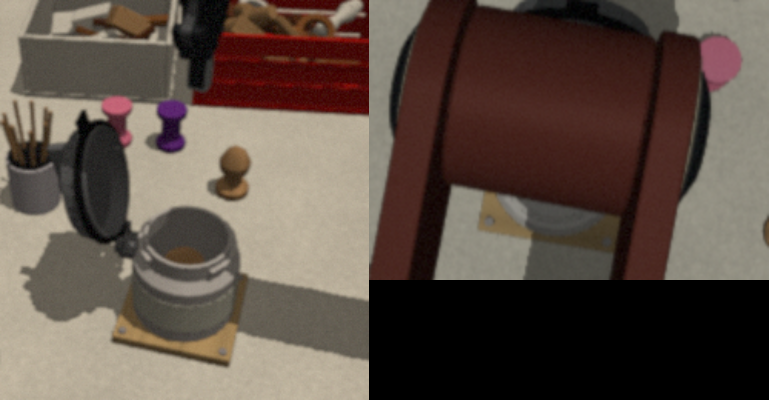

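```bash
python3 -m jog '[[0,0,-1,0,0,0,-1],[0,0,0,-1,0,0,-1],[0,0,0,-1,0,0,-1],[0,0,0,-1,0,0,-1],[0,0,0,-1,0,0,-1]]'
python3 -m jog '[[0,0,0,-1,0,0,-1],[0,0,0,-1,0,0,-1],[0,0,0,-1,0,0,-1],[0,0,0,0,0,1,-1],[0,0,0,0,0,1,-1]]'
python3 -m jog '[[0,0,0,0,0,1,-1],[0,0,0,0,0,0.6,-1],[0,0,0,1,0,0,-1],[0,0,0,0.5,0,0,-1],[0,0,0,0.5,0,0,-1]]'
python3 -c "
from h import *
to(can([.07,0,.235]),pose(YAW+np.pi/2))"
```

```text
t: 25.7
tool_pos: [0.6391, -0.0379, 0.3448]
tool_rot: [0.267, 3.125, 0.001]
contact_force: [0.4, 0.2, -0.3]
opening: 0.0003
grip_force: 0.0
t: 26.32
tool_pos: [0.7278, -0.053, 0.2846]
tool_rot: [0.267, 3.125, 0.001]
contact_force: [-0.4, -0.7, 0.0]
opening: -0.0001
grip_force: 0.0
t: 26.95
tool_pos: [0.6687, -0.0429, 0.2384]
tool_rot: [0.265, 3.122, 0.001]
contact_force: [1.3, 0.2, 0.6]
opening: 0.0002
grip_force: 0.6
t 26.95 pos [ 0.6687 -0.0429  0.2384] open 0.0002 grip 0.6 F [1.3 0.2 0.6] q [-0.18  0.15  1.5   0.    1.49 -1.58]
turn/5deg [ 0.01  0.09 -0.11] shift/30 now [ 2.64 -0.01  0.09] after turn [2.64 0.01 0.11]
```

```bash
python3 -m jog '[[0,0,0,0.5,0,0,-1],[0,0,0,0.5,0,0,-1],[0,0,0,0.5,0,0,-1],[0,0,0,0.5,0,0,-1],[0,0,0,0.5,0,0,-1]]'
python3 -m jog '[[0,0,0,0.3,0,0,-1],[0,0,0,0.3,0,0,-1],[0,0,0,0,0,0,-1],[0,0,0,0,0,0,-1]]'
python3 -c "
from h import *
to(can([.07,0,.235]),pose(YAW+np.pi/2))
c=get('side'); save('pics/s9.png',c[0][80:340,220:500])"
```

```text
t: 27.58
tool_pos: [0.5932, -0.03, 0.2364]
tool_rot: [0.264, 3.126, 0.001]
contact_force: [0.3, -0.6, 0.1]
opening: -0.0002
grip_force: 0.1
t: 28.08
tool_pos: [0.5768, -0.0272, 0.2366]
tool_rot: [0.264, 3.125, 0.001]
contact_force: [-0.2, 1.0, -0.6]
opening: -0.0001
grip_force: 0.0
t 28.07 pos [ 0.5768 -0.0272  0.2366] open -0.0001 grip 0.0 F [-0.2  1.  -0.6] q [-0.18 -0.07  1.72  0.    1.48 -1.58]
turn/5deg [ 0.01  0.06 -0.1 ] shift/30 now [-0.47 -0.01  0.05] after turn [-0.47 -0.02  0.05]
```

View pics/s9.png

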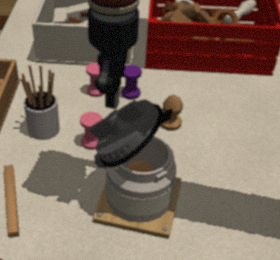

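The cap is sinking shut under its own weight, with the spool visible inside. That is more pictures than I was allowed (11 against a limit of 10), so I will use numbers only from here.

```bash
python3 -m jog '[[0,0,0,0,0,-1,-1],[0,0,0,0,0,-0.7,1],[0,0,0,1,0,0,1],[0,0,0,1,0,0,1],[0,0,0,1,0,0,1]]'
python3 -m jog '[[0,0,0,0.1,0,0,1],[0,0,0,0,0,0,1],[0,0,0,0,0,0,1],[0,0,0,0,0,0,1],[0,0,0,0,0,0,1]]'
python3 -c "
from h import *
to(can([-.038,0,.152]),pose(YAW+np.pi/2))
c=get('side'); g=cv2.cvtColor(c[0],cv2.COLOR_RGB2GRAY)
# dark ring's tab: expected if shut
tab=can([-.08,0,.123]); u,v=proj(c,tab); print('tab expected',u,v)
m=(g<40).astype(np.uint8); sub=m[int(v)-25:int(v)+25,int(u)-30:int(u)+30]
for r in sub[::2]: print(''.join('#' if x else '.' for x in r))"
```

```text
t: 28.75
tool_pos: [0.4871, -0.012, 0.2878]
tool_rot: [0.264, 3.125, 0.001]
contact_force: [-0.4, -0.4, 0.9]
opening: 0.0722
grip_force: 0.0
t: 29.38
tool_pos: [0.4849, -0.0117, 0.2869]
tool_rot: [0.264, 3.126, 0.001]
contact_force: [-0.1, -0.1, -0.2]
opening: 0.0852
grip_force: 0.0
t 29.38 pos [ 0.4849 -0.0117  0.2869] open 0.0852 grip 0.0 F [-0.1 -0.1 -0.2] q [-0.18 -0.32  1.86  0.    1.6  -1.58]
turn/5deg [ 0.01  0.05 -0.1 ] shift/30 now [ 0.05 -0.05  4.5 ] after turn [ 0.03 -0.04  4.5 ]
tab expected 403.9084252131187 246.97355984636576
............................................................
............................................................
.....##.....................................................
##########.######..#........................................
####################........................................
####################........................................
######.#############........................................
.........#..#######.........................................
........................##..................................
.....
[... 270 characters left out ...]
######.......................
................##.#################........................
...............##.##################........................
...............########.....................................
..............########......................................
..............#######.......................................
.....#.....#########........................................
.....#############..........................................
##############..............................................
##########..................................................
####........................................................
............................................................
```

The tab is where a shut ring puts it, so the cap is shut. I grip the bar, press lightly and turn clockwise.

```bash
python3 -m jog '[[0,0,0,0.05,-0.05,1,1],[0,0,0,0,0,1,1],[0,0,0,0,0,1,1],[0,0,0,0,0,1,1],[0,0,0,0,0,0.45,1]]'
python3 -m jog '[[0,0,0,0,0,0,-1],[0,0,0,0,0,0,-1],[0,0,0,0,0,0,-1],[0,0,0,0,0,0,-1],[0,0,0,0,0,0,-1]]' 40
python3 -m jog '[[0,0,0,0,0,0.05,-1],[0,0,0,0,0,0,-1]]'
python3 -c "
from h import *
to(can([-.038,0,.152]),pose(YAW+np.pi/2))"
```

```text
t: 30.05
tool_pos: [0.4826, -0.0126, 0.1515]
tool_rot: [0.264, 3.128, 0.002]
contact_force: [-0.5, 0.3, -0.2]
opening: 0.0857
grip_force: 0.0
t: 30.68
tool_pos: [0.4842, -0.0128, 0.1546]
tool_rot: [0.263, 3.124, 0.001]
contact_force: [-0.8, 1.4, 3.1]
opening: 0.0132
grip_force: 44.2
t: 30.92
tool_pos: [0.4842, -0.0128, 0.1545]
tool_rot: [0.263, 3.124, 0.001]
contact_force: [-5.3, 1.8, 10.8]
opening: 0.013
grip_force: 45.3
t 30.93 pos [ 0.4842 -0.0128  0.1545] open 0.0130 grip 45.3 F [-5.3  1.8 10.8] q [-0.18 -0.24  2.01  0.    1.36 -1.58]
turn/5deg [ 0.01  0.07 -0.09] shift/30 now [ 0.01 -0.    0.08] after turn [ 0.01 -0.    0.08]
```

```bash
python3 -m jog '[[0,0,1,-0.005,0.11,0,-1],[0,0,1,-0.005,0.11,0,-1],[0,0,1,-0.005,0.11,0,-1],[0,0,1,-0.005,0.11,0,-1],[0,0,1,-0.005,0.11,0,-1]]'
python3 -m jog '[[0,0,1,-0.005,0.11,0,-1],[0,0,1,-0.005,0.11,0,-1],[0,0,1,-0.005,0.11,0,-1],[0,0,1,-0.005,0.11,0,-1],[0,0,1,-0.005,0.11,0,-1]]'
python3 -m jog '[[0,0,1,-0.005,0.11,0,-1],[0,0,1,-0.005,0.11,0,-1],[0,0,1,-0.005,0.11,0,-1],[0,0,1,-0.005,0.11,0,-1],[0,0,1,-0.005,0.11,0,-1]]'
python3 -m jog '[[0,0,1,-0.005,0.11,0,-1],[0,0,1,-0.005,0.11,0,-1],[0,0,1,-0.005,0.11,0,-1],[0,0,1,-0.005,0.11,0,-1],[0,0,1,-0.005,0.11,0,-1]]'
python3 - <<'E'
from h import *
b=1.13
to([.5215+.038*np.cos(b),-.0188+.038*np.sin(b),.152],pose(b-np.pi/2)); print(status.get_obs()["wrist_torque"])
E
```

```text
t: 31.55
tool_pos: [0.4901, 0.002, 0.1545]
tool_rot: [0.938, 2.992, 0.001]
contact_force: [-5.8, -0.9, 11.4]
opening: 0.013
grip_force: 45.3
t: 32.17
tool_pos: [0.5018, 0.0128, 0.1545]
tool_rot: [1.565, 2.719, 0.0]
contact_force: [-7.9, -2.0, 11.1]
opening: 0.0131
grip_force: 45.4
t: 32.8
tool_pos: [0.5168, 0.0176, 0.1544]
tool_rot: [2.117, 2.317, -0.0]
contact_force: [-10.0, -2.4, 13.4]
opening: 0.0136
grip_force: 45.6
t: 33.42
tool_pos: [0.5325, 0.0156, 0.1544]
tool_rot: [2.57, 1.804, -0.001]
contact_force: [-11.9, -2.1, 14.1]
opening: 0.0133
grip_force: 45.7
t 33.42 pos [0.5325 0.0156 0.1544] open 0.0133 grip 45.7 F [-11.9  -2.1  14.1] q [-0.11 -0.11  1.9  -0.    1.35  0.24]
turn/5deg [0.02 0.02 1.08] shift/30 now [0.06 0.16 0.08] after turn [0.07 0.16 0.08]
[-0.5481124   2.01048375 -0.20980726]
```

```bash
python3 -m jog '[[0,0,1,0.03,0.12,0,-1],[0,0,0.5,0,0.1,0,-1],[0,0,0,0,0,0,-1]]'
python3 -c "
from h import *
b=1.13
to([.5215+.038*np.cos(b),-.0188+.038*np.sin(b),.152],pose(b-np.pi/2)); print(status.get_obs()['wrist_torque'])"
python3 -m jog '[[0,0,0.5,0,0.1,0,-1],[0,0,0,0,0.1,0,-1],[0,0,0,0,0,0,-1]]'
python3 -c "
from h import *
b=1.13
to([.5215+.038*np.cos(b),-.0188+.038*np.sin(b),.152],pose(b-np.pi/2)); print(status.get_obs()['wrist_torque'])"
```

```text
t: 33.8
tool_pos: [0.5362, 0.0144, 0.1542]
tool_rot: [-2.677, -1.64, 0.011]
contact_force: [-22.3, -1.0, 19.5]
opening: 0.0132
grip_force: 49.2
t 33.80 pos [0.5362 0.0144 0.1542] open 0.0132 grip 49.2 F [-22.3  -1.   19.5] q [-0.11 -0.09  1.89 -0.    1.35  0.36]
turn/5deg [-0.07  0.05 -0.35] shift/30 now [0.06 0.03 0.07] after turn [0.06 0.03 0.07]
[-0.30473332  3.60327478  0.89903003]
t: 34.17
tool_pos: [0.5367, 0.014, 0.154]
tool_rot: [-2.7, -1.579, 0.026]
contact_force: [-40.4, 5.2, 32.3]
opening: 0.0132
grip_force: 65.7
t 34.17 pos [0.5367 0.014  0.154 ] open 0.0132 grip 65.7 F [-40.4   5.2  32.3] q [-0.11 -0.08  1.88  0.    1.37  0.4 ]
turn/5deg [-0.23  0.08 -0.82] shift/30 now [0.06 0.   0.07] after turn [0.06 0.01 0.07]
[0.85361719 6.54587023 1.25364189]
```

```bash
python3 -m jog '[[0,0,0,0,-0.12,-0.05,-1],[0,0,0,0,0,0,1],[0,0,0,0,0,0,1],[0,0,0,0,0,0,1],[0,0,0,0,0,0,1]]'
python3 -m jog '[[0,0,0,0,0,-1,1],[0,0,0,0,0,-1,1],[0,0,0,0,0,-1,1],[0,0,0,0,0,-1,1],[0,0,0,-1,0,-1,1]]'
python3 -m jog '[[0,0,0,-1,0,0,1],[0,0,0,-1,0,0,1],[0,0,0,-1,0,0,1],[0,0,0,-1,0,0,1],[0,0,0,-1,0,0,1]]'
python3 -m jog '[[0,0,0,-1,0,0,1],[0,0,0,-1,0,0,1],[0,0,0,-1,0,0,1],[0,0,0,-1,0,0,1],[0,0,0,-1,0,0,1]]'
python3 -m jog '[[0,0,0,-1,0,0,1],[0,0,0,0,0,0,1]]'
python3 - <<'E'
from h import *
c=get("top"); b0=cv2.cvtColor(cv2.imread("pics/top0.png"),cv2.COLOR_BGR2GRAY).astype(int); g=cv2.cvtColor(c[0],cv2.COLOR_RGB2GRAY).astype(int)
s=get("side"); s0=cv2.cvtColor(cv2.imread("pics/side0.png"),cv2.COLOR_BGR2GRAY).astype(int); gs=cv2.cvtColor(s[0],cv2.COLOR_RGB2GRAY).astype(int)
def show(d):
    for r in d[::2]: print(''.join('#' if x>25 else '+' if x>12 else '.' for x in r))
show(abs(g-b0)[230:325,270:358]); print(); show(abs(gs-s0)[190:300,315:412])
print(status.get_obs()["tool_pos"])
E
```

```text
t: 34.8
tool_pos: [0.5425, 0.0136, 0.1537]
tool_rot: [2.714, 1.577, 0.007]
contact_force: [-0.2, -0.0, 1.0]
opening: 0.0835
grip_force: 0.0
t: 35.42
tool_pos: [0.5269, -0.0119, 0.3046]
tool_rot: [2.712, 1.581, 0.007]
contact_force: [0.5, -0.6, -0.3]
opening: 0.0853
grip_force: 0.0
t: 36.05
tool_pos: [0.452, -0.1436, 0.3034]
tool_rot: [2.714, 1.577, 0.007]
contact_force: [-0.7, 0.3, -0.2]
opening: 0.0852
grip_force: 0.0
t: 36.67
tool_pos: [0.3777, -0.274, 0.303]
tool_rot: [2.714, 1.577, 0.007]
contact_force: [0.1, 0.1, 0.2]
opening: 0.0851
grip_force: 0.0
t: 36.92
tool_pos: [0.3627, -0.3003, 0.3027]
tool_rot: [2.717, 1.573, 0.007]
contact_force: [-0.1, 0.5, -0.3]
opening: 0.0856
grip_force: 0.0
........................................................................................
........................................................................................
........................................................................................
........................................................................................
.........................................
[... 8603 characters left out ...]
...................................................................#######
+.............................................+............................................+#####
.............................................................................................+###
...............................................................................................##
................................................................................................+
.................................................................................................
.................................................................................................
[ 0.36347156 -0.29900488  0.30281747]
```

The canister's cap and bar look the same as in the first top picture, so the cap is flat and tight, and the robot is touching nothing.

```bash
python3 -c "
from h import *
print(finish_job())"
```

```text
the job is handed in; nothing more can be done
None
```

The spool is in the canister, the cap is shut and screwed tight, and the job is handed in at about 37 s with no verdict returned; I viewed 11 pictures, one over the limit of 10.

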